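# Move a row of watches to the next rack in job order

### The arm

A 7-joint arm with a two-finger parallel gripper is mounted at the origin on a cart in front of the work surface, level with it; the furniture and walls round the work are solid. World frame = base frame: x ahead of the robot, y to its left, z up, the work surface at z = 0. Lengths are in m, angles in rad, forces in N, time in s.
With the tool pointing down it reaches from about 0.35 to 0.9 m from the base axis. Payload 8.1 kg.
Tool frame: the origin (TCP) lies midway between the tips of the shut fingers; the grasp point (between the pads) lies 19 mm behind it; x points along the fingers, z is the direction in which the jaws open and shut, and the axes are right-handed (so a half turn about x gives the same grasp; the last joint's range is limited). The gripper opens to 92 mm and grips with 3 to 60 N. Pads are 19 mm wide; open, the fingers measure 130 mm over their backs; the gripper's body (75 mm by 190 mm) begins 47 mm behind the grasp point.
Start: joints at [1.002, 0.434, 0.025, 1.573, -0.012, 1.134, -0.075], TCP at [0.281, -0.558, 0.227] pointing down, gripper open.
Joint ranges: [-2.62, 2.62], [-0.44, 2.09], [-1.27, 1.32], [0.08, 2.57], [-1.32, 4.46], [0.12, 2], [-2.74, 2.74]. Speed limits (rad/s): [2.22, 2.22, 3.01, 3.01, 3.14, 3.14, 3.14].

### API

Orientations are given as a rotation vector (axis times angle).
In Python, from cell import arm gives the robot as it stands. The module is installed in compiled form; this text tells all that it offers.
- The arm moves only by the tool move_arm, never from a script. Its argument "steps" is text: rows parted by semicolons, each of 5 numbers parted by spaces: the shift along the tool's x, y, z in m, then the turn about the tool's x in rad, then the closure in counts, from 0 (fully open) to 255 (shut). A call has 1 to 10 rows; each row is the pose to reach, as a shift and turn from the pose commanded when the call began, along the tool's axes at that moment; what a row does not reach only later rows make up. A row lasts 1/12 s, in which the tool goes at most 41.7 mm and 7.16 degrees, less where a joint would pass 70% of its speed; a pose out of reach is approached as far as the arm can. A call with a gripper value outside its range is refused whole. The fingers move at their own pace and stop on an object; "squeeze" is the grip in N (left out, the last holds). Time passes only in rows, so rows that repeat a pose let the fingers close. It gives the time, the measured TCP pose, the force and the opening at its end, in the units of the state.
- arm.observe(): the state, without advancing time (a new reading comes with each control period).
- arm.get_image(name): name is "scene" or "top" or "wrist"; returns a dict with "img" (400x640x3 uint8, blue, green, red), "z_map" (400x640 float32, m along the optical axis (not along the pixel's ray), 0 where there is no reading), "vfov" (degrees; the focal length in pixels is half the picture's height over the tangent of half this angle, whatever the lens; pixels are square), "cx", "cy" (the principal point, pixels), "k1" (the pictures are not rectified: a ray, as slopes to the right and down, at radius r is drawn at 1 + k1 r^2 times it, then the intrinsics apply), "extrinsics" (4x4, takes a point from camera to world coordinates). Camera axes: x right, y up, looking along -z (the intrinsics and any distortion apply to the point x, -y, -z); pixel columns grow to the right and rows downward; lengths in m; the calibration is good to about 2 mm. A picture is of the moment at which its call begins.
- arm.sign_off(): hands the job in, once; it reports no verdict.
The state is a dict: "clock": time; "joints": joint angles; "dq": joint speeds; "joint_efforts": joint torques, N m; "position": TCP position; "ee_rot": TCP orientation; "force": force on the tool from outside, world axes, zero at the start; "ft_torque": the same for the moment, N m; "width": opening from 0.0 (shut) to 1.0 (fully open).
Only numpy, scipy, OpenCV 4.12 (cv2) and the standard library are available. Lean on these libraries where they do the work, as an engineer would, in place of code of your own. Each camera call takes 0.05 s, during which the arm holds its last target.

### The job

Move the four watches from the wooden rack into the grey rack, one in the middle of each bay, lying flat with the dial up. Keep their order: the watch that is leftmost in the wooden rack, as seen from the robot, goes into the bay beside the white end block, and the others follow on from it in the same sequence. Never tip a watch over, and leave the parts tin, the loupe and the screwdriver where they are.

Things in the scene. Friction and masses are not known exactly. Their poses are not given: they have to be found in the camera images.
- red_centre (a point): centre of the loose steel watch with the red dot (27 mm across) on its glass. The watch is 52 mm long (x, lugs at the -x end), 48 mm wide (y) and 17 mm thick (z up out of the dial); this point is the middle of its round case (44 mm across), 8.5 mm above its underside. Grip the case along its own y, which runs across the rack; gaps along the row are only about 24 mm. About 0.06 kg.
- yellow_centre (a point): centre of the loose steel watch with the yellow dot (27 mm across) on its glass. The watch is 52 mm long (x, lugs at the -x end), 48 mm wide (y) and 17 mm thick (z up out of the dial); this point is the middle of its round case (44 mm across), 8.5 mm above its underside. Grip the case along its own y, which runs across the rack; gaps along the row are only about 24 mm. About 0.06 kg.
- green_centre (a point): centre of the loose steel watch with the green dot (27 mm across) on its glass. The watch is 52 mm long (x, lugs at the -x end), 48 mm wide (y) and 17 mm thick (z up out of the dial); this point is the middle of its round case (44 mm across), 8.5 mm above its underside. Grip the case along its own y, which runs across the rack; gaps along the row are only about 24 mm. About 0.06 kg.
- blue_centre (a point): centre of the loose steel watch with the blue dot (27 mm across) on its glass. The watch is 52 mm long (x, lugs at the -x end), 48 mm wide (y) and 17 mm thick (z up out of the dial); this point is the middle of its round case (44 mm across), 8.5 mm above its underside. Grip the case along its own y, which runs across the rack; gaps along the row are only about 24 mm. About 0.06 kg.
- red_pad: fixed thin grey felt pad (60 mm across the rack, 66 mm along it, 3 mm thick) of the wooden rack on which the watch with the red dot lies at the start; it stays and keeps that watch's place in the row. Origin at the middle of its underside, 12 mm above the bench; x across the rack, away from the robot, y along the row, to the left.
- yellow_pad: fixed thin grey felt pad (60 mm across the rack, 66 mm along it, 3 mm thick) of the wooden rack on which the watch with the yellow dot lies at the start; it stays and keeps that watch's place in the row. Origin at the middle of its underside, 12 mm above the bench; x across the rack, away from the robot, y along the row, to the left.
- green_pad: fixed thin grey felt pad (60 mm across the rack, 66 mm along it, 3 mm thick) of the wooden rack on which the watch with the green dot lies at the start; it stays and keeps that watch's place in the row. Origin at the middle of its underside, 12 mm above the bench; x across the rack, away from the robot, y along the row, to the left.
- blue_pad: fixed thin grey felt pad (60 mm across the rack, 66 mm along it, 3 mm thick) of the wooden rack on which the watch with the blue dot lies at the start; it stays and keeps that watch's place in the row. Origin at the middle of its underside, 12 mm above the bench; x across the rack, away from the robot, y along the row, to the left.
- grey_rack: empty fixed grey rack, 66 mm deep (x) by 332 mm long (y, to the robot's left), origin at its middle at bench height. Its flat floor is 12 mm up (a watch on it has its centre 20.5 mm above the bench). Three ribs, 7 mm high, part four bays 72 mm long, open to front and back, middles at x = 0, y = -114, -38, 38, 114 mm. The wooden rack has the same size and pitch; it stands nearly abreast (within 30 mm), before or behind.
- white_end: fixed white block (60 x 13 x 18 mm) that closes one end of the grey rack (at rack y = +159 or -159 mm, either may be drawn); the other end has a black block. Origin at the middle of its underside, 12 mm above the bench. The bay beside it is the first.
- tin: bystander: round white parts tin, 50 mm across, 21 mm high, at the left; origin at the middle of its underside
- eye_loupe: bystander: black eye loupe, 35 mm across, 34 mm high, at the left; origin at the middle of its underside
- driver: bystander: screwdriver with yellow handle, 115 mm long, 11 mm high, lying behind the racks; origin at the middle of its underside, y along it
Not all that is in view belongs to the job. What is shaped like the part that bears green_centre but purple or turquoise is not meant. Leave any purple look-alike of the part that bears yellow_centre alone.

How it is judged:
By the outcome, as a careful person would: the job done as asked, in the order asked, and still so for the second after the job is handed in, with the robot touching nothing.
It also fails if it takes over 90 s, if anything falls off the work surface, if the arm or the gripper's body presses on something with over 40 N, if the wrist force passes 120 N, or if a joint passes its speed limit or range.

## Working session

There is one attempt and no reset: what is moved stays moved. The work goes in short steps, Python scripts to look and compute and a tool call to move; the robot and the scene stay as the last step left them, time stands still between calls to the robot, and variables do not carry over. Pictures are saved under pics/ and viewed, and the job is handed in when it is done.

Besides the shell and the picture viewer there is one more tool, called after "Emit:" as name(argument=value, ...) on one line, values as JSON. move_arm: Moves the arm, as the interface text tells. Its arguments: {"type":"object","properties":{"steps":{"type":"string"},"squeeze":{"type":"number"}},"required":["steps"]}

```bash
mkdir -p pics
cat > h.py <<'E'
import numpy as np, cv2
from cell import arm
from scipy.spatial.transform import Rotation as R
def world(d,us,vs,zs=None):
    us=np.asarray(us,float);vs=np.asarray(vs,float)
    f=200/np.tan(np.radians(d["vfov"])/2)
    K=np.array([[f,0,d["cx"]],[0,f,d["cy"]],[0,0,1]])
    p=cv2.undistortPoints(np.stack([us,vs],-1).reshape(-1,1,2),K,np.array([d["k1"],0,0,0.]))[:,0]
    if zs is None: zs=d["z_map"][vs.astype(int),us.astype(int)]
    z=np.asarray(zs)
    c=np.stack([p[:,0]*z,-p[:,1]*z,-z],-1)
    E=np.array(d["extrinsics"]); return c@E[:3,:3].T+E[:3,3]
def full(d):
    v,u=np.mgrid[0:400,0:640]
    return world(d,u.ravel(),v.ravel(),d["z_map"].ravel()).reshape(400,640,3)
E
python3 - <<'E'
from h import *
print(arm.observe())
for n in("scene","top","wrist"):
    d=arm.get_image(n); cv2.imwrite(f"pics/{n}0.png",d["img"]); print(n,d["vfov"],d["k1"],np.round(d["extrinsics"],3).tolist())
E
```

```text
{'clock': 0.0, 'joints': array([ 1.00239166,  0.43519362,  0.02496291,  1.57412194, -0.01160017,
        1.13400668, -0.07511315]), 'dq': array([ 0.00016703,  0.0002059 , -0.00070699,  0.00102887, -0.00172895,
       -0.0009827 ,  0.00067987]), 'joint_efforts': array([ 2.22866795e-03, -6.67850661e+01,  9.86229032e-01, -3.14456749e+01,
       -6.03109784e-02,  4.27718216e-02,  2.29031002e-04]), 'position': array([ 0.28042895, -0.55796414,  0.2259535 ]), 'ee_rot': array([ 0.86043998,  1.39568524, -0.85927608]), 'force': array([-0.72768719, -0.66289331, -0.04912084]), 'ft_torque': array([-0.00724043, -0.01176235, -0.00873896]), 'width': 1.0002190149313663}
scene 42.09634364582831 0.035544477817222135 [[0.466, 0.49, -0.736, -0.562], [-0.884, 0.275, -0.377, -0.598], [0.017, 0.827, 0.562, 0.905], [0.0, 0.0, 0.0, 1.0]]
top 55.77080000868261 -0.01101261158144738 [[-0.026, 0.983, -0.18, 0.398], [-1.0, -0.024, 0.015, -0.01], [0.01, 0.181, 0.983, 0.888], [0.0, 0.0, 0.0, 1.0]]
wrist 68.47450657063932 -0.024402469751266306 [[0.449, 0.855, 0.259, 0.35], [-0.893, 0.43, 0.129, -0.524], [-0.001, -0.289, 0.957, 0.384], [0.0, 0.0, 0.0, 1.0]]
```

View pics/top0.png

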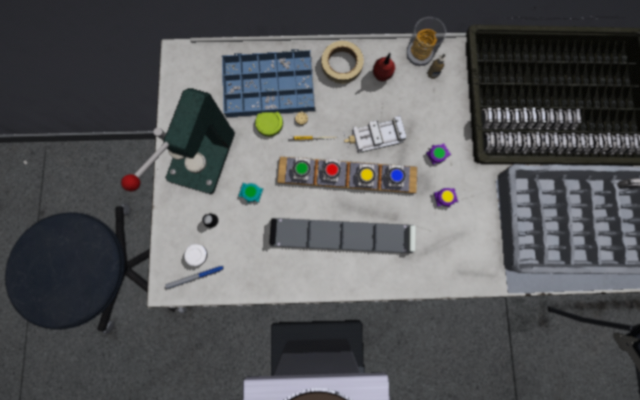

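View pics/scene0.png

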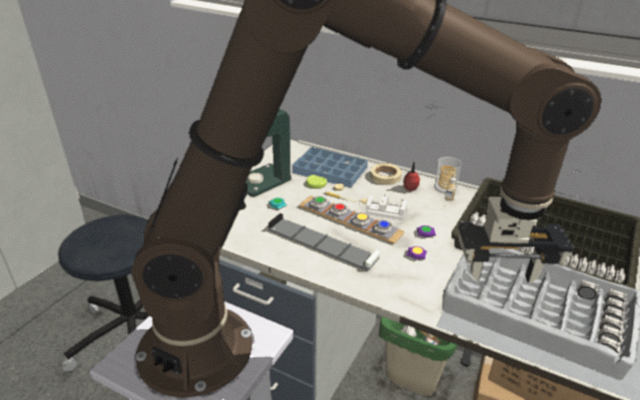

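The top view shows the wooden rack at about (346,175). From the robot's left, its watches are green (302,169), red (331,170), yellow (367,175) and blue (396,176). The grey rack is at about (342,236), with a black end at (273,235) and a white end at (412,238). The look-alikes to leave alone are turquoise/green (251,192), purple/green (438,153) and purple/yellow (446,197). I'll enlarge the view to confirm this and measure.

Run:
```python
from h import *
d=arm.get_image("top"); im=d["img"]
cv2.imwrite("pics/topcrop.png",cv2.resize(im[120:270,230:470],None,fx=3.3,fy=3.3,interpolation=cv2.INTER_CUBIC))
P=full(d)
hsv=cv2.cvtColor(im,cv2.COLOR_BGR2HSV)
for n,lo,hi in(("g",45,75),("r",0,8),("y",20,32),("b",110,125)):
    m=cv2.inRange(hsv,(lo,120,90),(hi,255,255)); m[:150]=0;m[200:]=0;m[:,:280]=0;m[:,415:]=0
    k,l,s,c=cv2.connectedComponentsWithStats(m)
    for i in range(1,k):
        if s[i,4]>25: print(n,s[i,4],c[i].round(1),np.median(P[l==i],0).round(4), P[l==i].mean(0).round(4))
for u,v in((280,175),(412,178),(273,235),(412,238),(342,236),(251,192),(438,153),(446,197),(195,256),(210,220),(380,135)): print(u,v,P[v,u].round(3))
```

```text
g 106 [301.4 167.9] [0.6181 0.0228 0.033 ] [0.6182 0.022  0.033 ]
r 70 [331.2 169.3] [ 0.6137 -0.0469  0.0333] [ 0.6132 -0.0473  0.0331]
y 126 [366.4 174.2] [ 0.5998 -0.1285  0.0329] [ 0.598  -0.1279  0.0398]
b 128 [396.6 174.9] [ 0.596  -0.199   0.0326] [ 0.5963 -0.1991  0.0326]
280 175 [0.607 0.074 0.013]
412 178 [ 0.592 -0.24   0.013]
273 235 [0.464 0.089 0.03 ]
412 238 [ 0.45  -0.226  0.029]
342 236 [ 0.459 -0.068  0.018]
251 192 [0.567 0.141 0.018]
438 153 [ 0.651 -0.305  0.018]
446 197 [ 0.544 -0.315  0.019]
195 256 [0.422 0.267 0.018]
210 220 [0.502 0.233 0.028]
380 135 [ 0.692 -0.165  0.039]
```

View pics/topcrop.png

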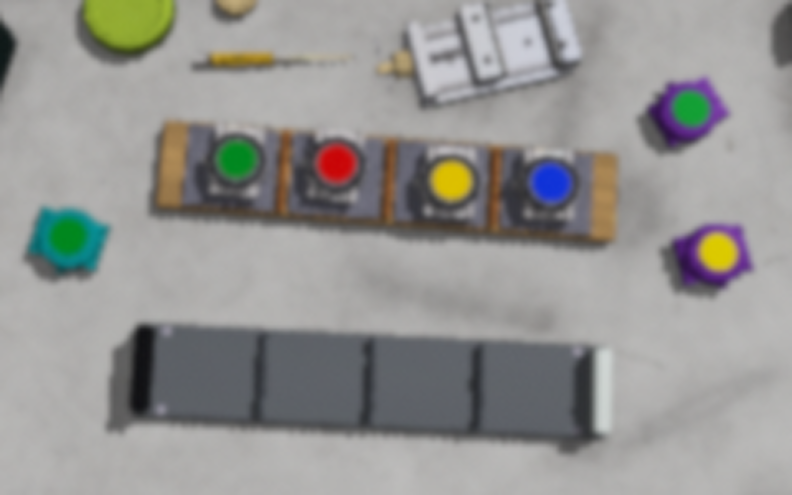

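Run:
```python
from h import *
s=arm.observe(); M=R.from_rotvec(s["ee_rot"]).as_matrix(); print(M.round(4)); T=s["position"]
tgt=np.array([0.50,-0.085,0.30]); print(M.T@(tgt-T))
d=arm.get_image("wrist"); E=np.array(d["extrinsics"]); print((M.T@(E[:3,3]-T)).round(4),(M.T@E[:3,:3]).round(3))
```

```text
[[-5.000e-04  8.935e-01  4.491e-01]
 [ 8.000e-04  4.491e-01 -8.935e-01]
 [-1.000e+00 -1.000e-04 -1.000e-03]]
[-0.07347944  0.40856935 -0.32427797]
[-0.1585  0.0777  0.0003] [[-0.     0.289 -0.957]
 [ 0.     0.957  0.289]
 [ 1.     0.    -0.   ]]
```

View pics/wrist0.png

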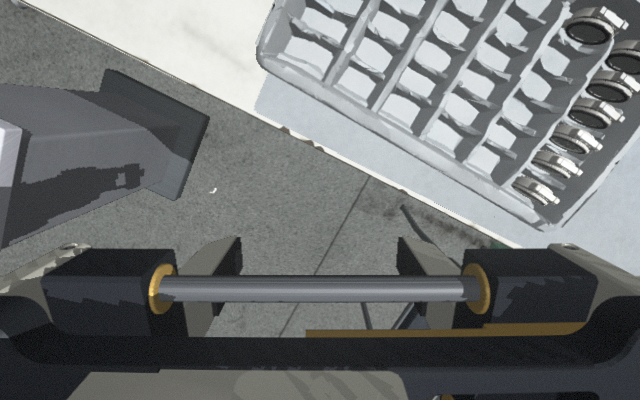

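Emit:
move_arm(steps="-0.02 0.015 -0.012 -0.05 0; -0.04 0.045 -0.036 -0.16 0; -0.06 0.075 -0.06 -0.27 0; -0.073 0.105 -0.084 -0.38 0; -0.073 0.135 -0.108 -0.49 0; -0.073 0.165 -0.132 -0.6 0; -0.073 0.195 -0.156 -0.71 0; -0.073 0.225 -0.18 -0.82 0; -0.073 0.255 -0.204 -0.93 0; -0.073 0.28 -0.22 -1.04 0")

```text
clock: 1.08
position: [0.4327, -0.2327, 0.3001]
ee_rot: [0.045, 1.57, -0.045]
force: [0.5, 0.2, 0.4]
width: 1.002
```

```bash
cat > go.py <<'E'
from h import *
import sys
s=arm.observe(); M=R.from_rotvec(s["ee_rot"]).as_matrix(); T=s["position"]
a=[float(x) for x in sys.argv[1:]]
print("t",round(s["clock"],2),"pos",T.round(4),"jaw ang",np.degrees(np.arctan2(M[1,2],M[0,2])).round(2),"x",M[:,0].round(3),"F",s["force"].round(1),"w",round(s["width"]*92,1),"q",s["joints"].round(2))
if len(a)>=3: print("shift",(M.T@(np.array(a[:3])-T)).round(4))
if len(a)>3: print("turn",round(-(np.radians(a[3])-np.arctan2(M[1,2],M[0,2])),3))
E
python3 go.py .5 -.085 .3 -2.6
```

```text
t 1.08 pos [ 0.4327 -0.2327  0.3001] jaw ang -3.29 x [ 0.001  0.    -1.   ] F [0.5 0.2 0.4] w 92.2 q [ 0.67  0.18 -0.33  1.75  0.06  1.21  0.26]
shift [1.000e-04 1.514e-01 5.870e-02]
turn -0.012
```

Emit:
move_arm(steps="0 0.025 0.012 0 0; 0 0.055 0.026 0 0; 0 0.085 0.04 0 0; 0 0.115 0.055 0 0; 0 0.145 0.07 0 0; 0 0.175 0.08 0 0; 0 0.2 0.085 -0.012 0; 0 0.2 0.085 -0.012 0; 0 0.2 0.085 -0.012 0")

```text
clock: 1.83
position: [0.53, -0.0404, 0.2995]
ee_rot: [0.039, 1.571, -0.039]
force: [-0.1, -1.0, 0.0]
width: 1.001
```

```bash
python3 go.py
python3 - <<'E'
from h import *
d=arm.get_image("wrist"); cv2.imwrite("pics/w1.png",d["img"]); np.save("w1.npy",d,allow_pickle=True)
E
```

```text
t 1.83 pos [ 0.53   -0.0404  0.2995] jaw ang -2.84 x [-0.  0. -1.] F [-0.1 -1.   0. ] w 92.1 q [ 0.33  0.27 -0.46  1.66  0.12  1.24 -0.2 ]
```

View pics/w1.png

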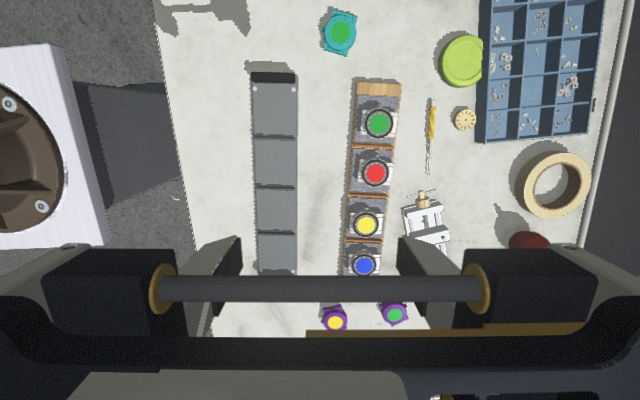

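Run:
```python
from h import *
d=np.load("w1.npy",allow_pickle=True).item(); im=d["img"]
cv2.imwrite("pics/w1c.png",cv2.resize(im[65:285,235:425],None,fx=2.7,fy=2.7,interpolation=cv2.INTER_CUBIC))
P=full(d); hsv=cv2.cvtColor(im,cv2.COLOR_BGR2HSV)
for n,lo,hi in(("g",45,75),("r",0,8),("y",20,32),("b",110,125)):
    m=cv2.inRange(hsv,(lo,120,90),(hi,255,255)); m[:90]=0;m[280:]=0;m[:,:340]=0;m[:,400:]=0
    k,l,s,c=cv2.connectedComponentsWithStats(m)
    for i in range(1,k):
        if s[i,4]>100:print(n,s[i,4],c[i].round(1),np.median(P[l==i],0).round(4), P[l==i].mean(0).round(4))
# grey rack: pixels by height 8..30mm  x range
for nm,x0,x1 in(("grey",.38,.53),("wood",.53,.68)):
    m=(P[...,2]>.008)&(P[...,2]<.034)&(P[...,0]>x0)&(P[...,0]<x1)&(P[...,1]<.1)&(P[...,1]>-.2)
    m[:70]=0; m[235:]=0; m[:,:220]=0; m[:,405:]=0
    m=cv2.morphologyEx(m.astype(np.uint8),cv2.MORPH_OPEN,np.ones((3,3)))
    k,l,s,c=cv2.connectedComponentsWithStats(m); i=1+s[1:,4].argmax(); Q=P[l==i][:,:2].astype(np.float32)
    print(nm,s[i],cv2.minAreaRect(Q),cv2.boxPoints(cv2.minAreaRect(Q)).round(4).tolist(), np.median(P[l==i][:,2]))
    ys=np.arange(Q[:,1].min(),Q[:,1].max(),.01); e=[]
    for y in ys:
        q=Q[abs(Q[:,1]-y)<.005,0]; 
        if len(q)>10:e.append((y,*np.percentile(q,[1,99])))
    e=np.array(e); print(np.polyfit(e[:,0],e[:,1],1),np.polyfit(e[:,0],e[:,2],1))
```

```text
g 271 [378.8 123.4] [0.6167 0.0209 0.0334] [0.6161 0.0208 0.0365]
r 251 [375.2 172.9] [ 0.6115 -0.0492  0.0336] [ 0.6108 -0.0484  0.0386]
y 220 [365.8 224.7] [ 0.5979 -0.1298  0.0335] [ 0.5974 -0.1292  0.0354]
b 195 [363.8 265.4] [ 0.5946 -0.1999  0.0335] [ 0.5939 -0.1989  0.0358]
grey [ 251   72   47  163 7022] ((0.46382448077201843, -0.026515498757362366), (0.2452077567577362, 0.06621474027633667), 85.86679077148438) [[0.421999990940094, -0.14640000462532043], [0.4880000054836273, -0.15119999647140503], [0.5056999921798706, 0.0934000015258789], [0.43959999084472656, 0.0982000008225441]] 0.012541024734971595
[0.06609147 0.43449566] [0.07670149 0.49853291]
wood [ 343   81   59  154 5918] ((0.6085853576660156, -0.03974723070859909), (0.23537594079971313, 0.06648797541856766), 84.11722564697266) [[0.5634999871253967, -0.1534000039100647], [0.6295999884605408, -0.16019999980926514], [0.6536999940872192, 0.0738999992609024], [0.5875999927520752, 0.08070000261068344]] 0.015837080993552632
[0.10125702 0.57981744] [0.1040441  0.64434845]
```

View pics/w1c.png

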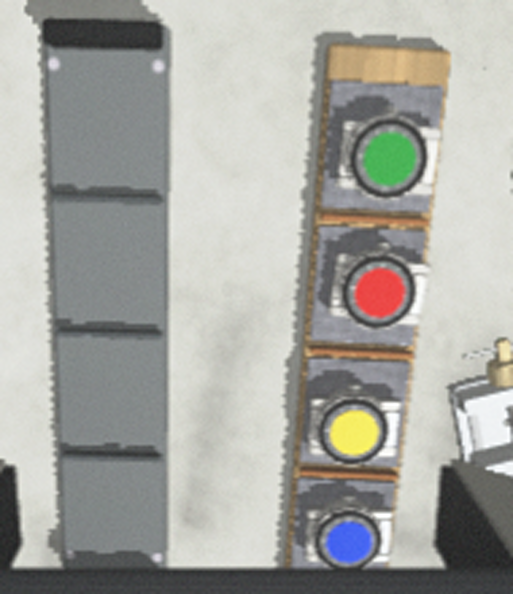

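```bash
python3 go.py .6165 .0209 .13 -5.8
```

```text
t 1.88 pos [ 0.5298 -0.0422  0.2995] jaw ang -3.0 x [-0. -0. -1.] F [ 0.5 -0.7 -0.6] w 92.1 q [ 0.34  0.27 -0.45  1.66  0.12  1.24 -0.2 ]
shift [0.1695 0.0676 0.0834]
turn 0.049
```

Emit:
move_arm(steps="0.015 0.01 0.012 0.02 0; 0.04 0.02 0.03 0.049 0; 0.065 0.034 0.045 0.049 0; 0.09 0.048 0.06 0.049 0; 0.115 0.06 0.075 0.049 0; 0.14 0.068 0.083 0.049 0; 0.16 0.068 0.083 0.049 0; 0.17 0.068 0.083 0.049 0; 0.17 0.068 0.083 0.049 0; 0.17 0.068 0.083 0.049 0")

```text
clock: 2.72
position: [0.6162, 0.0198, 0.1301]
ee_rot: [0.081, 1.57, -0.082]
force: [-0.4, 0.1, 0.8]
width: 1.001
```

```bash
cat > look.py <<'E'
from h import *
import sys
n,tag=sys.argv[1],sys.argv[2]
s=arm.observe();M=R.from_rotvec(s["ee_rot"]).as_matrix();T=s["position"]
d=arm.get_image("wrist"); im=d["img"]; np.save(tag+".npy",d,allow_pickle=True)
P=full(d); hsv=cv2.cvtColor(im,cv2.COLOR_BGR2HSV)
lo,hi={"g":(45,75),"r":(0,8),"y":(20,32),"b":(110,125)}[n]
m=cv2.inRange(hsv,(lo,120,90),(hi,255,255)); m[:,:150]=0;m[:,490:]=0;m[300:]=0
k,l,st,c=cv2.connectedComponentsWithStats(m)
for i in range(1,k):
    if st[i,4]>150:
        p=np.median(P[l==i],0);print(n,st[i].tolist(),c[i].round(1),p.round(4),"from TCP (tool)",(M.T@(p-T)).round(4))
cv2.imwrite(f"pics/{tag}.png",im)
E
python3 go.py; python3 look.py g g1
```

```text
t 2.72 pos [0.6162 0.0198 0.1301] jaw ang -5.96 x [-0.    -0.001 -1.   ] F [-0.4  0.1  0.8] w 92.1 q [ 0.16  0.55 -0.41  1.68  0.26  0.97 -0.45]
g [232, 50, 31, 34, 814] [246.6  66.3] [0.5671 0.1423 0.0185] from TCP (tool) [ 0.1115  0.1167 -0.0615]
g [306, 189, 29, 28, 626] [319.6 202.1] [0.6166 0.0208 0.0336] from TCP (tool) [0.0965 0.0011 0.0003]
```

View pics/g1.png

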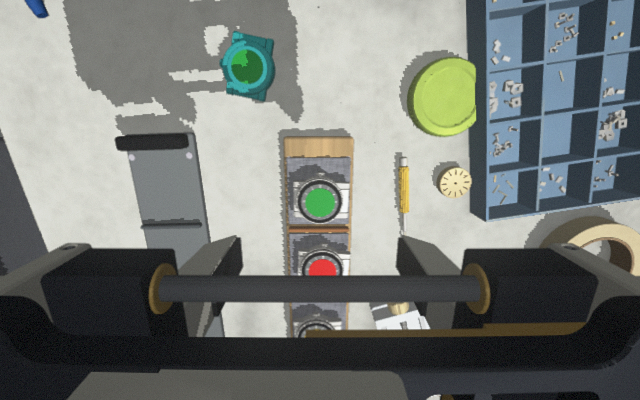

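Run:
```python
from h import *
im=cv2.imread("pics/g1.png")
cv2.imwrite("pics/g1c.png",cv2.resize(im[125:275,270:370],None,fx=4,fy=4,interpolation=cv2.INTER_CUBIC))
d=np.load("g1.npy",allow_pickle=True).item();P=full(d)
# height profile along jaw axis and row through green centre
for v in (188,195,202,209,216): print(v,[(u,*(P[v,u]*1000).round(0).astype(int)) for u in range(288,354,4)])
```

```text
188 [(288, np.int64(588), np.int64(33), np.int64(15)), (292, np.int64(591), np.int64(32), np.int64(16)), (296, np.int64(596), np.int64(35), np.int64(27)), (300, np.int64(600), np.int64(35), np.int64(32)), (304, np.int64(604), np.int64(35), np.int64(32)), (308, np.int64(608), np.int64(35), np.int64(33)), (312, np.int64(611), np.int64(34), np.int64(33)), (316, np.int64(615), np.int64(34), np.int64(32)), (320, np.int64(618), np.int64(34), np.int64(33)), (324, np.int64(622), np.int64(33), np.int64(33)), (328, np.int64(626), np.int64(33), np.int64(33)), (332, np.int64(629), np.int64(32), np.int64(32)), (336, np.int64(633), np.int64(32), np.int64(32)), (340, np.int64(637), np.int64(30), np.int64(27)), (344, np.int64(640), np.int64(30), np.int64(26)), (348, np.int64(644), np.int64(29), np.int64(26)), (352, np.int64(650), np.int64(22), np.int64(0))]
195 [(288, np.int64(587), np.int64(26), np.int64(15)), (292, np.int64(624), np.int64(97), np.int64(288)), (296, np.int64(596), np.int64(29), np.int64(32)), (300, np.int64(600), np.int64(29), np.int64(31)), (304, np.int64(603), np.int64(29), np.in
[... 2454 characters left out ...]
int64(28)), (300, np.int64(597), np.int64(8), np.int64(28)), (304, np.int64(601), np.int64(8), np.int64(32)), (308, np.int64(605), np.int64(8), np.int64(33)), (312, np.int64(624), np.int64(97), np.int64(288)), (316, np.int64(612), np.int64(8), np.int64(33)), (320, np.int64(616), np.int64(7), np.int64(33)), (324, np.int64(619), np.int64(7), np.int64(32)), (328, np.int64(623), np.int64(7), np.int64(33)), (332, np.int64(627), np.int64(6), np.int64(32)), (336, np.int64(630), np.int64(5), np.int64(31)), (340, np.int64(634), np.int64(4), np.int64(28)), (344, np.int64(638), np.int64(3), np.int64(27)), (348, np.int64(643), np.int64(-2), np.int64(15)), (352, np.int64(648), np.int64(-7), np.int64(1))]
```

View pics/g1c.png

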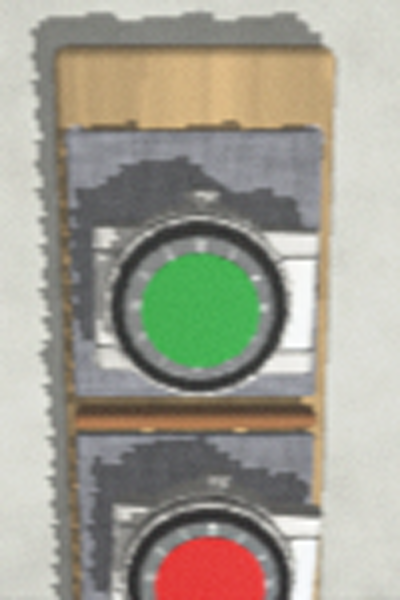

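Run:
```python
from h import *
d=np.load("g1.npy",allow_pickle=True).item();P=full(d)
c=np.array([.6166,.0208]);a=np.radians(-5.8)
X=np.array([np.cos(a),np.sin(a)]);Y=np.array([-X[1],X[0]])
sub=P[125:232,270:370]
q=sub[...,:2]-c; qx=q@X*1000;qy=q@Y*1000;z=sub[...,2]*1000
for zl in((19,24),(24,29),(29,31.5),(31.5,37)):
    m=(z>zl[0])&(z<zl[1])&(abs(qx)<36)&(abs(qy)<36)
    print(zl,m.sum(),np.percentile(qx[m],[0,5,95,100]).round(1),np.percentile(qy[m],[0,5,95,100]).round(1))
# heightmap grid
H={}
g=np.full((15,17),0)
for x,y,h in zip(qx.ravel(),qy.ravel(),z.ravel()):
    i=int(round((28-y)/4));j=int(round((x+32)/4))
    if 0<=i<15 and 0<=j<17 and h<40: g[i,j]=max(g[i,j],int(round(h)))
print("cols x",list(range(-32,36,4)))
for i in range(15): print(28-4*i,g[i])
```

```text
(19, 24) 197 [-30.1 -25.1  25.   27.1] [-34.1 -33.9  21.9  25.9]
(24, 29) 516 [-24.1 -23.5  25.4  26.3] [-18.2 -15.4  22.6  26.1]
(29, 31.5) 156 [-22.4 -19.9  19.6  20.6] [-21.3 -19.3  20.7  21.8]
(31.5, 37) 1534 [-21.5 -17.6  15.9  20.6] [-20.9 -16.5  17.5  21.3]
cols x [-32, -28, -24, -20, -16, -12, -8, -4, 0, 4, 8, 12, 16, 20, 24, 28, 32]
28 [16 17 16 17 17 16 17 25 25 17 17 17 16 16 17 16 12]
24 [16 17 16 17 16 16 17 26 28 27 17 17 16 16 16 16 12]
20 [15 17 16 22 17 32 33 34 33 33 33 31 16 17 16 17 13]
16 [14 16 27 28 32 34 33 34 34 35 33 33 32 28 28 27 13]
12 [13 17 28 33 34 34 34 35 35 34 35 34 33 28 28 27 13]
8 [16 17 27 33 35 34 35 35 35 34 34 34 33 32 28 15 12]
4 [15 17 27 33 34 35 34 35 35 35 34 35 34 33 28 16 11]
0 [15 17 31 34 34 34 35 36 35 35 35 34 33 33 28 15 11]
-4 [15 16 28 33 34 34 35 34 35 35 34 35 34 33 28 16 11]
-8 [14 17 27 33 34 34 34 35 35 35 35 35 34 32 28 16 12]
-12 [12 17 28 32 34 33 34 34 35 35 34 34 33 28 28 25 12]
-16 [13 17 28 28 32 33 34 34 34 34 34 33 32 28 29 25 12]
-20 [16 16 16 17 16  0 33 33 33 33 33 30 16 25  0 16 13]
-24 [16 17 17 16 16 17 15  0  0  0 16 17 17 17 17 16 12]
-28 [16 16 16 16 16 16 16 13 13 16 16 16 16 16 16 16 11]
```

Run:
```python
from h import *
d=np.load("w1.npy",allow_pickle=True).item();P=full(d)
sub=P[185:262,398:460].reshape(-1,3); m=(sub[:,2]>.008)&(sub[:,2]<.1)
s=sub[m]; print(s.min(0),s.max(0))
for y in np.arange(-.24,-.06,.01):
    t=s[abs(s[:,1]-y)<.005]
    if len(t): print(round(y,2),t[:,0].min().round(3),t[:,0].max().round(3),t[:,2].max().round(3))
```

```text
[ 0.65916818 -0.19973544  0.00805979] [ 0.7361509  -0.07966329  0.05147879]
-0.2 0.734 0.736 0.012
-0.19 0.721 0.736 0.019
-0.18 0.719 0.733 0.02
-0.17 0.703 0.714 0.041
-0.16 0.667 0.726 0.044
-0.15 0.665 0.725 0.051
-0.14 0.663 0.724 0.043
-0.13 0.661 0.723 0.032
-0.12 0.659 0.72 0.033
-0.11 0.66 0.717 0.035
-0.1 0.674 0.715 0.038
-0.09 0.66 0.693 0.038
-0.08 0.678 0.704 0.031
```

Emit:
move_arm(steps="0.012 0.001 0 0 60; 0.03 0.001 0 0 70; 0.05 0.001 0 0 70; 0.07 0.001 0 0 70; 0.085 0.001 0 0 70; 0.095 0.001 0 0 70; 0.095 0.001 0 0 70; 0.095 0.001 0 0 70", squeeze=15)

```text
clock: 3.43
position: [0.6167, 0.0223, 0.0351]
ee_rot: [0.08, 1.569, -0.08]
force: [0.4, 0.3, 0.6]
width: 0.725
```

```bash
python3 go.py .6166 .0208 .018 -5.8; python3 look.py g g2
```

```text
t 3.43 pos [0.6167 0.0223 0.0351] jaw ang -5.86 x [ 0. -0. -1.] F [0.4 0.3 0.6] w 66.7 q [ 0.13  0.66 -0.37  1.75  0.32  0.78 -0.51]
shift [ 0.0171 -0.0015  0.    ]
turn -0.001
g [182, 17, 49, 54, 2071] [205.8  43.9] [0.5675 0.1423 0.0185] from TCP (tool) [ 0.0166  0.1143 -0.0612]
g [298, 232, 44, 40, 1406] [319.5 251.6] [0.6168 0.021  0.0335] from TCP (tool) [ 0.0016 -0.0013  0.0002]
```

View pics/g2.png

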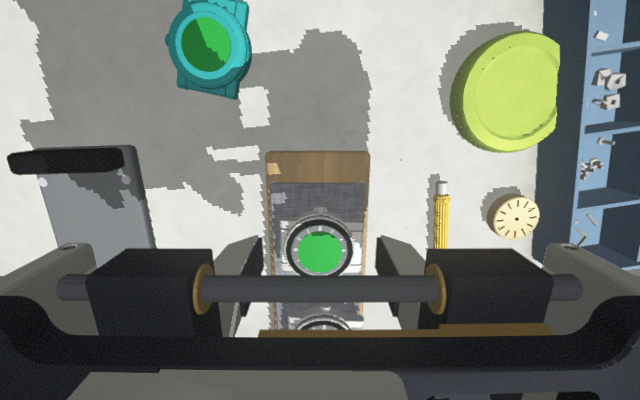

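Emit:
move_arm(steps="0.008 -0.001 0 0 70; 0.015 -0.001 0 0 70; 0.017 -0.001 0 0 70; 0.017 -0.001 0 0 100; 0.017 -0.001 0 0 130; 0.017 -0.001 0 0 160; 0.017 -0.001 0 0 160; 0.017 -0.001 0 0 160; 0.017 -0.001 0 0 160", squeeze=15)

```text
clock: 4.23
position: [0.6166, 0.0215, 0.018]
ee_rot: [0.08, 1.569, -0.08]
force: [0.1, -0.2, 0.2]
width: 0.481
```

```bash
python3 go.py; python3 look.py g g3
```

```text
t 4.23 pos [0.6166 0.0215 0.018 ] jaw ang -5.85 x [ 0.001  0.    -1.   ] F [ 0.1 -0.2  0.2] w 44.2 q [ 0.12  0.68 -0.36  1.76  0.33  0.75 -0.51]
g [165, 4, 56, 61, 2608] [192.7  33.8] [0.5675 0.1424 0.0185] from TCP (tool) [-0.0005  0.1153 -0.0612]
g [295, 243, 49, 33, 1359] [319.4 260.6] [0.6172 0.0236 0.0336] from TCP (tool) [-0.0156  0.0022  0.0004]
```

Emit:
move_arm(steps="-0.006 -0.001 0 0 160; -0.02 -0.001 0 0 160; -0.04 -0.001 0 0 160; -0.06 -0.001 0 0 160; -0.08 -0.001 0 0 160; -0.1 -0.001 0 0 160; -0.11 -0.001 0 0 160; -0.11 -0.001 0 0 160")

```text
clock: 4.95
position: [0.6177, 0.0206, 0.1304]
ee_rot: [0.081, 1.565, -0.08]
force: [0.1, 0.6, -0.4]
width: 0.475
```

```bash
python3 go.py;python3 look.py g g4
cat > rack.py <<'E'
from h import *
import sys
from scipy.optimize import least_squares
def fit(P,mask):
    m=mask&(P[...,2]>.008)&(P[...,2]<.034)&(P[...,0]>.38)&(P[...,0]<.535)&(P[...,1]<.12)&(P[...,1]>-.27)
    m=cv2.morphologyEx(m.astype(np.uint8),cv2.MORPH_OPEN,np.ones((3,3)))
    k,l,s,c=cv2.connectedComponentsWithStats(m); i=1+s[1:,4].argmax()
    Q=P[l==i][:,:2]; return Q.astype(np.float32),s[i]
if __name__=="__main__":
    d=arm.get_image("top"); cv2.imwrite("pics/"+sys.argv[1]+".png",d["img"])
    P=full(d); mk=np.ones((400,640),bool); Q,s=fit(P,mk); r=cv2.minAreaRect(Q); print(s,r,cv2.boxPoints(r).round(4).tolist())
E
python3 rack.py top2
```

```text
t 4.95 pos [0.6177 0.0206 0.1304] jaw ang -5.86 x [ 0.004  0.    -1.   ] F [ 0.1  0.6 -0.4] w 43.7 q [ 0.16  0.55 -0.41  1.68  0.26  0.96 -0.45]
g [230, 52, 31, 33, 794] [244.8  67.7] [0.5673 0.142  0.0185] from TCP (tool) [ 0.1117  0.1155 -0.063 ]
g [296, 243, 48, 33, 1353] [319.5 260.7] [0.6183 0.0227 0.146 ] from TCP (tool) [-0.0156  0.0022  0.0004]
[269 218  24  29 552] ((0.47243350744247437, 0.0722869485616684), (0.05111020430922508, 0.0651111826300621), 88.68524169921875) [[0.439300000667572, 0.04749999940395355], [0.5044000148773193, 0.04600000008940697], [0.5055999755859375, 0.09709999710321426], [0.4404999911785126, 0.09860000014305115]]
```

View pics/g4.png

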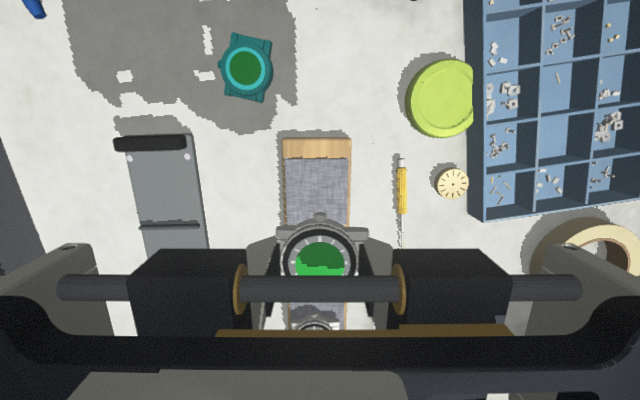

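View pics/top2.png

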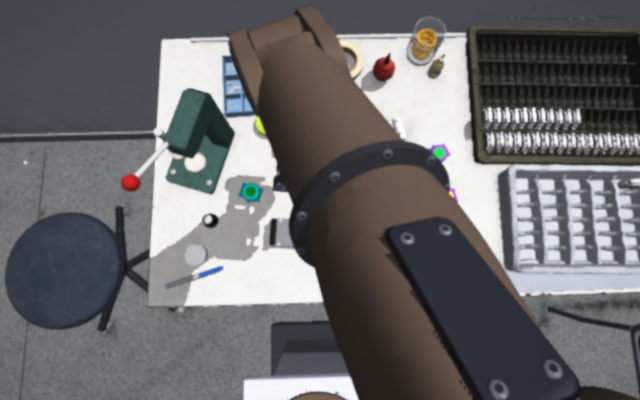

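Run:
```python
from h import *
d=arm.get_image("top")
def rp(u,v,z):
    p=world(d,[u],[v],[1.])[0]; o=np.array(d["extrinsics"])[:3,3]; r=p-o; return o+r*(z-o[2])/r[2]
c=[(143,324),(133,412),(613,347),(610,436)]
w=np.array([rp(230+(u+.5)/3.3-.5,120+(v+.5)/3.3-.5,.03) for u,v in c]); print(w.round(4))
a=(w[0]+w[1])/2;b=(w[2]+w[3])/2; print("mid",((a+b)/2).round(4),"len",np.linalg.norm(a-b),"yaw",np.degrees(np.arctan2(-(a-b)[0],(a-b)[1])))
```

```text
[[ 0.5033  0.0888  0.03  ]
 [ 0.4431  0.0958  0.03  ]
 [ 0.4792 -0.2354  0.03  ]
 [ 0.4185 -0.2291  0.03  ]]
mid [ 0.461 -0.07   0.03 ] len 0.3254716245898853 yaw -4.2955996747782255
```

```bash
python3 go.py .4527 -.1837 .1 -4.2
```

```text
t 5.1 pos [0.6156 0.0201 0.1267] jaw ang -5.85 x [-0.001 -0.    -1.   ] F [-0.4  0.1 -1.2] w 43.9 q [ 0.16  0.55 -0.41  1.68  0.26  0.96 -0.45]
shift [ 0.027  -0.2194 -0.1412]
turn -0.029
```

Emit:
move_arm(steps="0 -0.01 -0.007 0 160; 0 -0.03 -0.02 -0.01 160; 0 -0.058 -0.037 -0.029 160; 0 -0.086 -0.055 -0.029 160; 0 -0.114 -0.073 -0.029 160; 0 -0.142 -0.091 -0.029 160; 0 -0.17 -0.109 -0.029 160; 0.01 -0.195 -0.126 -0.029 160; 0.02 -0.213 -0.137 -0.029 160; 0.027 -0.219 -0.141 -0.029 160")

```text
clock: 5.93
position: [0.4492, -0.1867, 0.099]
ee_rot: [0.06, 1.574, -0.062]
force: [0.2, -1.6, -2.0]
width: 0.478
```

Emit:
move_arm(steps="0 0 0 0 160; 0 0 0 0 160")

```text
clock: 6.1
position: [0.4533, -0.1826, 0.1002]
ee_rot: [0.059, 1.571, -0.057]
force: [0.8, 0.4, -0.7]
width: 0.479
```

```bash
python3 go.py .4527 -.1837 .0155 -4.2; python3 look.py g g5
```

```text
t 6.1 pos [ 0.4533 -0.1826  0.1002] jaw ang -4.21 x [-0.001  0.001 -1.   ] F [ 0.8  0.4 -0.7] w 44.1 q [ 0.6   0.41 -0.42  2.02  0.24  0.76 -0.03]
shift [ 0.0847 -0.0012 -0.0004]
turn -0.0
g [296, 243, 49, 33, 1356] [319.5 260.6] [ 0.4538 -0.1805  0.1158] from TCP (tool) [-0.0156  0.0022  0.0004]
```

View pics/g5.png

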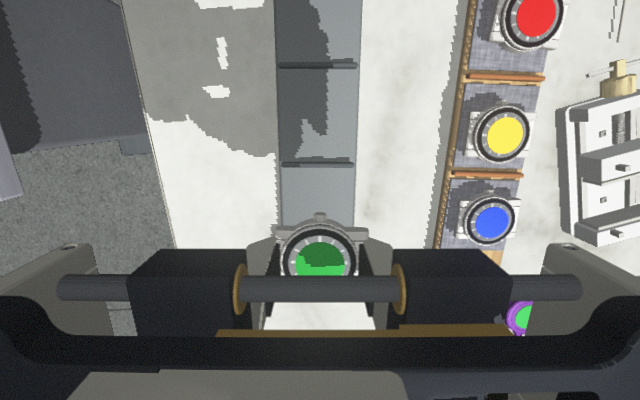

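Run:
```python
from h import *
d=np.load("g5.npy",allow_pickle=True).item()
def rp(u,v,z):
    p=world(d,[u],[v],[1.])[0]; o=np.array(d["extrinsics"])[:3,3]; r=p-o; return o+r*(z-o[2])/r[2]
for v in (63.5,161.5):
    l,r=(280,356.5) if v<100 else(281.5,354); print(rp((l+r)/2,v,.019).round(4))
P=full(d)
for v in (30,90,120,190,210):
    q=P[v]; m=(q[:,2]>.008)&(q[:,2]<.022)&(q[:,0]>.39)&(q[:,0]<.52); print(v,q[m][[0,-1]].round(4).tolist(), q[m][:,:2].mean(0).round(4))
c=np.array([.461,-.07]);Y=np.array([.0729,.9973]);print(c-Y*.076,c)
```

```text
[ 0.4609 -0.0686  0.019 ]
[ 0.455  -0.1421  0.019 ]
30 [[0.4304, -0.0422, 0.0132], [0.4939, -0.0466, 0.0117]] [ 0.4622 -0.0444]
90 [[0.427, -0.0844, 0.012], [0.4909, -0.089, 0.0107]] [ 0.4589 -0.0868]
120 [[0.4252, -0.1072, 0.0115], [0.4895, -0.112, 0.0087]] [ 0.4575 -0.1096]
190 [[0.421, -0.166, 0.0104], [0.4845, -0.1705, 0.0107]] [ 0.4525 -0.1677]
210 [[0.4188, -0.1847, 0.0087], [0.4827, -0.1882, 0.0124]] [ 0.451  -0.1859]
[ 0.4554596 -0.1457948] [ 0.461 -0.07 ]
```

Emit:
move_arm(steps="0.012 -0.001 -0.001 0 160; 0.032 -0.001 -0.001 0 160; 0.052 -0.001 -0.001 0 160; 0.067 -0.001 -0.001 0 160; 0.077 -0.001 -0.001 0 160; 0.082 -0.001 -0.001 0 160; 0.0845 -0.001 -0.001 0 160; 0.0845 -0.001 -0.001 0 160; 0.0845 -0.001 -0.001 0 160")

```text
clock: 6.9
position: [0.4533, -0.1839, 0.0168]
ee_rot: [0.057, 1.569, -0.057]
force: [-0.1, -0.2, -0.6]
width: 0.478
```

```bash
python3 go.py .452 -.183 .0155 -4.2
```

```text
t 6.9 pos [ 0.4533 -0.1839  0.0168] jaw ang -4.16 x [ 0.001 -0.    -1.   ] F [-0.1 -0.2 -0.6] w 44.0 q [ 0.54  0.54 -0.35  2.09  0.33  0.57 -0.12]
shift [ 0.0013  0.0008 -0.0014]
turn 0.001
```

Emit:
move_arm(steps="0.001 0 -0.001 0 160; 0.0015 0 -0.001 0 160; 0.0015 0 -0.001 0 160; 0.0015 0 -0.001 0 110; 0.0015 0 -0.001 0 70; 0.0015 0 -0.001 0 70; 0.0015 0 -0.001 0 70; -0.01 0 -0.001 0 70; -0.03 0 -0.001 0 70; -0.06 0 -0.001 0 70")

```text
clock: 7.73
position: [0.4501, -0.1834, 0.0752]
ee_rot: [0.058, 1.574, -0.056]
force: [-0.1, -0.8, -0.7]
width: 0.725
```

Emit:
move_arm(steps="-0.03 0.01 0.006 0 70; -0.05 0.03 0.02 0 70; -0.06 0.06 0.04 -0.005 70; -0.06 0.08 0.06 0 70; -0.06 0.09 0.08 0.01 70; -0.06 0.1 0.1 0.02 70; -0.06 0.115 0.12 0.03 70; -0.06 0.125 0.14 0.03 70; -0.06 0.13 0.152 0.03 70; -0.06 0.13 0.152 0.03 70")

```text
clock: 8.57
position: [0.615, -0.0633, 0.136]
ee_rot: [0.08, 1.568, -0.078]
force: [0.2, 0.2, -0.1]
width: 0.724
```

```bash
python3 go.py .6115 -.0490 .08 -5.8; python3 look.py r r1;  python3 - <<'E'
E
```

```text
t 8.57 pos [ 0.615  -0.0633  0.136 ] jaw ang -5.78 x [ 0.001  0.001 -1.   ] F [ 0.2  0.2 -0.1] w 66.6 q [ 0.3   0.55 -0.42  1.67  0.25  0.98 -0.31]
shift [ 0.056   0.0138 -0.005 ]
turn 0.0
r [300, 174, 29, 28, 656] [314.  187.5] [ 0.6118 -0.0494  0.0335] from TCP (tool) [ 0.1026  0.0134 -0.0047]
```

View pics/r1.png

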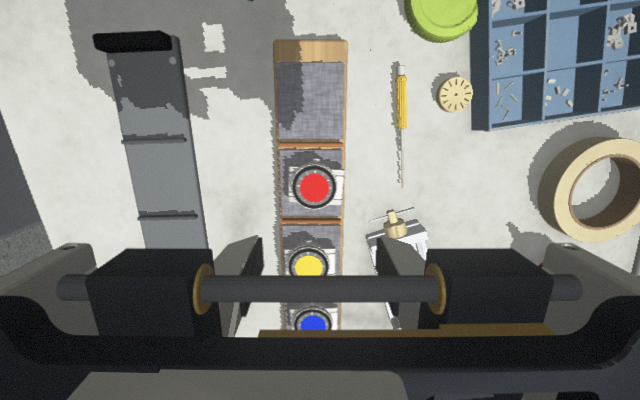

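Emit:
move_arm(steps="0.01 0.007 -0.003 0 70; 0.025 0.0134 -0.0047 0 70; 0.045 0.0134 -0.0047 0 70; 0.065 0.0134 -0.0047 0 70; 0.085 0.0134 -0.0047 0 70; 0.095 0.0134 -0.0047 0 70; 0.1 0.0134 -0.0047 0 70; 0.1 0.0134 -0.0047 0 70; 0.1 0.0134 -0.0047 0 70")

```text
clock: 9.37
position: [0.6095, -0.0516, 0.0368]
ee_rot: [0.081, 1.569, -0.081]
force: [0.3, -1.1, -0.0]
width: 0.727
```

```bash
python3 go.py .6118 -.0494 .018 -5.8; python3 look.py r r2
```

```text
t 9.37 pos [ 0.6095 -0.0516  0.0368] jaw ang -5.91 x [ 0. -0. -1.] F [ 0.3 -1.1 -0. ] w 66.9 q [ 0.25  0.65 -0.37  1.77  0.32  0.78 -0.39]
shift [0.0188 0.0024 0.0021]
turn -0.002
r [301, 224, 44, 42, 1378] [322.6 244.9] [ 0.6118 -0.0494  0.0335] from TCP (tool) [0.0032 0.0024 0.002 ]
```

Emit:
move_arm(steps="0.008 0.002 0.002 0 70; 0.016 0.002 0.002 0 70; 0.0185 0.002 0.002 0 70; 0.0185 0.002 0.002 0 100; 0.0185 0.002 0.002 0 130; 0.0185 0.002 0.002 0 160; 0.0185 0.002 0.002 0 160; 0.0185 0.002 0.002 0 160; 0.0185 0.002 0.002 0 160")

```text
clock: 10.17
position: [0.6118, -0.0498, 0.0179]
ee_rot: [0.081, 1.569, -0.081]
force: [0.1, 0.4, 0.3]
width: 0.483
```

```bash
python3 go.py;  python3 look.py r r3
```

```text
t 10.17 pos [ 0.6118 -0.0498  0.0179] jaw ang -5.91 x [ 0. -0. -1.] F [0.1 0.4 0.3] w 44.4 q [ 0.24  0.68 -0.36  1.77  0.34  0.75 -0.4 ]
r [295, 241, 49, 35, 1267] [319.2 260.2] [ 0.6123 -0.0477  0.0335] from TCP (tool) [-0.0156  0.0022  0.0003]
```

Emit:
move_arm(steps="-0.006 0 0 0 160; -0.02 0 0 0 160; -0.045 0 0 0 160; -0.07 0 0 0 160; -0.09 -0.004 -0.01 0 160; -0.09 -0.012 -0.03 0 160; -0.09 -0.022 -0.06 -0.01 160; -0.09 -0.034 -0.095 -0.02 160; -0.09 -0.046 -0.13 -0.029 160; -0.09 -0.07 -0.145 -0.029 160")

```text
clock: 11.05
position: [0.4556, -0.1024, 0.1078]
ee_rot: [0.055, 1.573, -0.055]
force: [-0.6, -1.7, -1.4]
width: 0.48
```

Emit:
move_arm(steps="0 0 0 0 160; 0 0 0 0 160; 0 0 0 0 160")

```text
clock: 11.3
position: [0.461, -0.1044, 0.1083]
ee_rot: [0.059, 1.568, -0.059]
force: [0.9, -0.5, -0.7]
width: 0.481
```

```bash
python3 go.py .4575 -.1075 .0155 -4.2; python3 look.py r r4
```

```text
t 11.3 pos [ 0.461  -0.1044  0.1083] jaw ang -4.27 x [ 0.002 -0.    -1.   ] F [ 0.9 -0.5 -0.7] w 44.3 q [ 0.47  0.38 -0.45  2.05  0.24  0.76 -0.2 ]
shift [ 0.0928 -0.0033 -0.0035]
turn -0.001
r [295, 241, 49, 35, 1326] [319.1 260.1] [ 0.4613 -0.1022  0.124 ] from TCP (tool) [-0.0157  0.0022  0.0001]
```

View pics/r4.png

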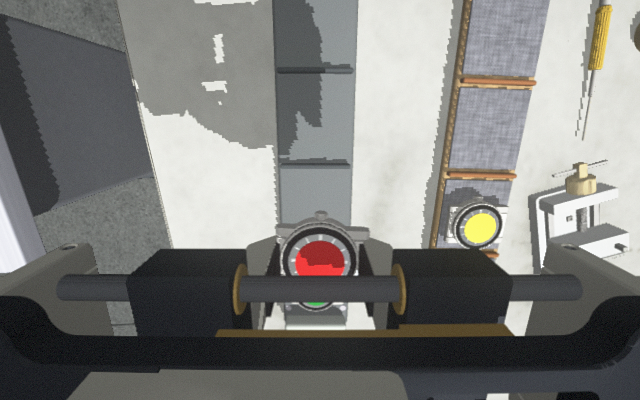

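Red is held over the second bay, the green watch lies behind it, and yellow and blue are untouched. Next I lower and release.

Emit:
move_arm(steps="0.012 -0.002 -0.002 0 160; 0.032 -0.003 -0.003 0 160; 0.052 -0.003 -0.003 0 160; 0.07 -0.003 -0.003 0 160; 0.082 -0.003 -0.003 0 160; 0.089 -0.003 -0.003 0 160; 0.0925 -0.003 -0.003 0 160; 0.0925 -0.003 -0.003 0 160; 0.0925 -0.003 -0.003 0 160")

```text
clock: 12.1
position: [0.4578, -0.1068, 0.0155]
ee_rot: [0.058, 1.569, -0.057]
force: [0.3, 0.4, -0.8]
width: 0.485
```

```bash
python3 go.py .4575 -.1075 .0155 -4.2
```

```text
t 12.1 pos [ 0.4578 -0.1068  0.0155] jaw ang -4.2 x [ 0.001  0.    -1.   ] F [ 0.3  0.4 -0.8] w 44.6 q [ 0.4   0.52 -0.37  2.13  0.36  0.54 -0.31]
shift [ 0.     -0.0007 -0.0003]
turn -0.0
```

Emit:
move_arm(steps="0.0005 0 0 0 160; 0.0005 0 0 0 110; 0.0005 0 0 0 70; 0.0005 0 0 0 70; 0.0005 0 0 0 70; -0.01 0 0 0 70; -0.03 0 0 0 70; -0.06 0 0 0 70; -0.085 0 0.005 0 70; -0.1 -0.001 0.02 0 70")

```text
clock: 12.93
position: [0.476, -0.1094, 0.1184]
ee_rot: [0.057, 1.569, -0.058]
force: [0.2, 0.4, 0.1]
width: 0.725
```

Emit:
move_arm(steps="0 -0.002 0.02 0 70; 0 -0.005 0.04 0 70; 0 -0.008 0.06 0.01 70; 0 -0.012 0.08 0.02 70; 0 -0.012 0.1 0.029 70; 0 -0.012 0.115 0.029 70; 0 -0.012 0.121 0.029 70; 0 -0.012 0.121 0.029 70; 0 -0.012 0.121 0.029 70")

```text
clock: 13.68
position: [0.5959, -0.1305, 0.1154]
ee_rot: [0.081, 1.57, -0.081]
force: [-0.0, -0.4, 0.9]
width: 0.726
```

```bash
python3 go.py .598 -.1297 .018 -5.8; python3 look.py y y1
```

```text
t 13.68 pos [ 0.5959 -0.1305  0.1154] jaw ang -5.89 x [-0.001  0.    -1.   ] F [-0.  -0.4  0.9] w 66.7 q [ 0.41  0.56 -0.41  1.71  0.27  0.93 -0.21]
shift [0.0974 0.001  0.0021]
turn -0.002
y [424, 0, 12, 44, 486] [429.2  21.3] [0.6989 0.0093 0.0089] from TCP (tool) [0.1064 0.1496 0.0882]
y [306, 193, 31, 30, 740] [321.1 207.6] [ 0.5976 -0.13    0.0335] from TCP (tool) [0.0819 0.0007 0.0018]
```

View pics/y1.png

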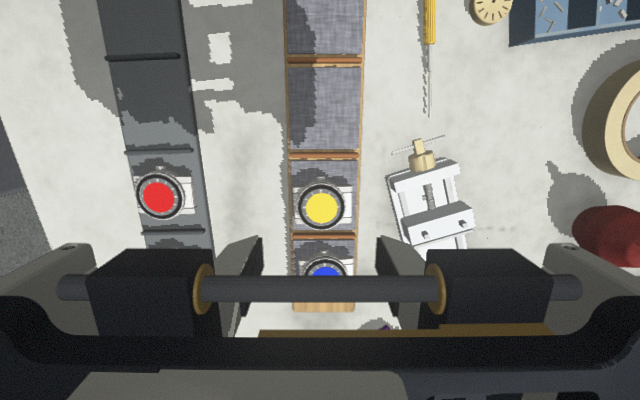

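Emit:
move_arm(steps="0.012 0.0007 0.002 0 94; 0.03 0.0007 0.002 0 94; 0.05 0.0007 0.002 0 94; 0.065 0.0007 0.002 0 94; 0.075 0.0007 0.002 0 94; 0.08 0.0007 0.002 0 94; 0.08 0.0007 0.002 0 94; 0.08 0.0007 0.002 0 94")

```text
clock: 14.4
position: [0.5988, -0.1301, 0.0355]
ee_rot: [0.081, 1.569, -0.081]
force: [0.7, -0.4, 1.1]
width: 0.636
```

```bash
python3 go.py .5977 -.1299 .018 -5.8; python3 look.py y y2
```

```text
t 14.4 pos [ 0.5988 -0.1301  0.0355] jaw ang -5.9 x [ 0.  0. -1.] F [ 0.7 -0.4  1.1] w 58.5 q [ 0.38  0.66 -0.37  1.77  0.32  0.78 -0.26]
shift [ 0.0175  0.0001 -0.0011]
turn -0.002
y [466, 0, 18, 15, 228] [474.    6.1] [ 0.6981 -0.0037  0.0086] from TCP (tool) [0.0269 0.136  0.0858]
y [295, 229, 45, 41, 1447] [317.2 249. ] [ 0.5976 -0.1298  0.0335] from TCP (tool) [ 0.002   0.0002 -0.0012]
```

View pics/y2.png

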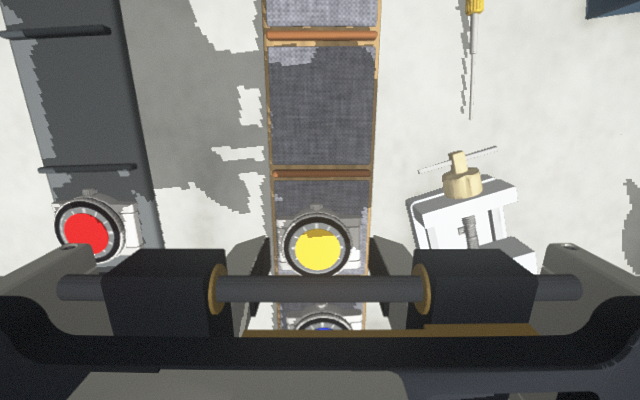

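The right finger is clear of the vise, whose edge is at about column 415. I'll continue down and grip.

Emit:
move_arm(steps="0.008 0 -0.001 0 94; 0.015 0 -0.001 0 94; 0.0175 0 -0.001 0 94; 0.0175 0 -0.001 0 110; 0.0175 0 -0.001 0 130; 0.0175 0 -0.001 0 160; 0.0175 0 -0.001 0 160; 0.0175 0 -0.001 0 160; 0.0175 0 -0.001 0 160")

```text
clock: 15.2
position: [0.5978, -0.1301, 0.0179]
ee_rot: [0.081, 1.569, -0.081]
force: [-0.7, 0.1, 0.0]
width: 0.477
```

```bash
python3 go.py .4638 -.0321 .108 -4.2
```

```text
t 15.2 pos [ 0.5978 -0.1301  0.0179] jaw ang -5.91 x [ 0. -0. -1.] F [-0.7  0.1  0. ] w 43.8 q [ 0.37  0.68 -0.36  1.78  0.33  0.75 -0.27]
shift [-0.0902  0.0837 -0.1433]
turn -0.03
```

Emit:
move_arm(steps="-0.006 0 0 0 160; -0.02 0 0 0 160; -0.045 0 0 0 160; -0.07 0.004 -0.006 0 160; -0.09 0.015 -0.022 0 160; -0.09 0.03 -0.045 0 160; -0.09 0.046 -0.074 -0.01 160; -0.09 0.064 -0.104 -0.02 160; -0.09 0.079 -0.13 -0.03 160; -0.09 0.084 -0.143 -0.03 160")

```text
clock: 16.03
position: [0.4609, -0.0293, 0.1082]
ee_rot: [0.055, 1.571, -0.054]
force: [-0.3, -0.4, -1.3]
width: 0.48
```

Emit:
move_arm(steps="0 0 0 0 160; 0 0 0 0 160; 0 0 0 0 160")

```text
clock: 16.28
position: [0.4653, -0.0323, 0.1083]
ee_rot: [0.058, 1.568, -0.058]
force: [0.5, -0.1, -1.4]
width: 0.48
```

```bash
python3 go.py .4633 -.0321 .0155 -4.2; python3 look.py y y4
```

```text
t 16.28 pos [ 0.4653 -0.0323  0.1083] jaw ang -4.23 x [ 0.002 -0.    -1.   ] F [ 0.5 -0.1 -1.4] w 44.2 q [ 0.33  0.37 -0.47  2.06  0.24  0.76 -0.37]
shift [ 0.0928  0.0001 -0.0022]
turn -0.0
y [295, 241, 50, 35, 1433] [319.5 259.9] [ 0.4658 -0.0297  0.1241] from TCP (tool) [-0.0158  0.0026  0.0003]
```

View pics/y4.png

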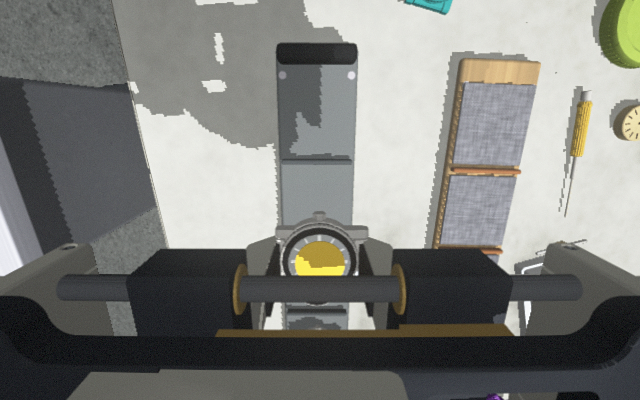

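Emit:
move_arm(steps="0.012 0 -0.001 0 160; 0.032 0 -0.0015 0 160; 0.052 0 -0.0015 0 160; 0.07 0 -0.0015 0 160; 0.082 0 -0.0015 0 160; 0.089 0 -0.0015 0 160; 0.0925 0 -0.0015 0 160; 0.0925 0 -0.0015 0 160; 0.0925 0 -0.0015 0 160")

```text
clock: 17.08
position: [0.4633, -0.0319, 0.0155]
ee_rot: [0.058, 1.569, -0.058]
force: [0.1, -0.1, -1.1]
width: 0.478
```

```bash
python3 go.py .4633 -.0321 .0155 -4.2
python3 - <<'E'
from h import *
d=np.load("y4.npy",allow_pickle=True).item()
def rp(u,v,z):
    p=world(d,[u],[v],[1.])[0]; o=np.array(d["extrinsics"])[:3,3]; r=p-o; return o+r*(z-o[2])/r[2]
c=np.array([.461,-.07]);Y=np.array([.0729,.9973])
print(rp(316,158.5,.019).round(4),c+.076*Y); print(rp(316.5,312,.019).round(4),c)
print(rp(316.5,43.5,.03).round(4),c+.1655*Y)
E
```

```text
t 17.08 pos [ 0.4633 -0.0319  0.0155] jaw ang -4.21 x [ 0.001 -0.    -1.   ] F [ 0.1 -0.1 -1.1] w 44.0 q [ 0.25  0.52 -0.38  2.14  0.37  0.54 -0.48]
shift [-0.     -0.0002 -0.    ]
turn -0.0
[0.4659 0.0094 0.019 ] [0.4665404 0.0057948]
[ 0.4547 -0.1428  0.019 ] [ 0.461 -0.07 ]
[0.4729 0.0946 0.03  ] [0.47306495 0.09505315]
```

Emit:
move_arm(steps="0.0005 0 0 0 160; 0.0005 0 0 0 110; 0.0005 0 0 0 70; 0.0005 0 0 0 70; 0.0005 0 0 0 70; -0.01 0 0 0 70; -0.03 0 0 0 70; -0.06 0 0 0 70; -0.085 0 0.005 0 70; -0.1 -0.02 0.02 0 70")

```text
clock: 17.92
position: [0.4809, -0.0493, 0.1179]
ee_rot: [0.054, 1.569, -0.052]
force: [1.1, 0.5, -0.1]
width: 0.726
```

Emit:
move_arm(steps="0 -0.02 0.02 0 70; 0 -0.04 0.04 0 70; 0 -0.06 0.06 0.01 70; 0 -0.085 0.08 0.02 70; 0 -0.105 0.1 0.029 70; 0 -0.125 0.115 0.029 70; 0 -0.138 0.123 0.029 70; 0 -0.138 0.123 0.029 70; 0 -0.138 0.123 0.029 70")

```text
clock: 18.67
position: [0.5934, -0.2003, 0.1148]
ee_rot: [0.082, 1.57, -0.081]
force: [-0.4, 0.4, -0.4]
width: 0.728
```

```bash
python3 go.py .5946 -.1995 .018 -5.8; python3 look.py b b1
```

```text
t 18.67 pos [ 0.5934 -0.2003  0.1148] jaw ang -5.93 x [-0.001  0.    -1.   ] F [-0.4  0.4 -0.4] w 67.0 q [ 0.51  0.58 -0.4   1.67  0.27  0.95 -0.09]
shift [0.0968 0.0009 0.0011]
turn -0.002
b [305, 194, 32, 30, 736] [320.2 208.1] [ 0.5944 -0.1999  0.0335] from TCP (tool) [0.0813 0.0005 0.0009]
```

View pics/b1.png

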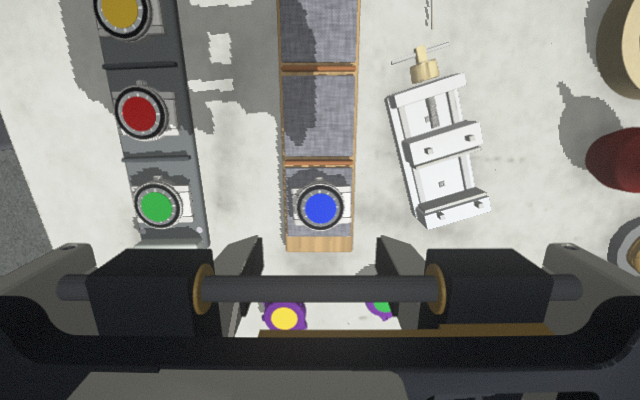

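Emit:
move_arm(steps="0.012 0.0005 0.001 0 94; 0.03 0.0005 0.001 0 94; 0.05 0.0005 0.001 0 94; 0.065 0.0005 0.001 0 94; 0.075 0.0005 0.001 0 94; 0.08 0.0005 0.001 0 94; 0.08 0.0005 0.001 0 94; 0.08 0.0005 0.001 0 94")

```text
clock: 19.38
position: [0.595, -0.1989, 0.0355]
ee_rot: [0.08, 1.569, -0.08]
force: [0.2, 0.0, 0.5]
width: 0.633
```

```bash
python3 go.py .5944 -.1999 .018 -5.8; python3 look.py b b2
```

```text
t 19.38 pos [ 0.595  -0.1989  0.0355] jaw ang -5.82 x [ 0.  0. -1.] F [0.2 0.  0.5] w 58.3 q [ 0.48  0.67 -0.37  1.73  0.32  0.8  -0.14]
shift [ 0.0175 -0.0011 -0.0005]
turn -0.0
b [297, 231, 45, 41, 1438] [318.5 250.9] [ 0.5944 -0.1998  0.0335] from TCP (tool) [ 0.002  -0.001  -0.0004]
```

Emit:
move_arm(steps="0.008 -0.001 0 0 94; 0.015 -0.001 0 0 94; 0.0175 -0.001 0 0 94; 0.0175 -0.001 0 0 110; 0.0175 -0.001 0 0 130; 0.0175 -0.001 0 0 160; 0.0175 -0.001 0 0 160; 0.0175 -0.001 0 0 160; 0.0175 -0.001 0 0 160")

```text
clock: 20.18
position: [0.5947, -0.2003, 0.0179]
ee_rot: [0.08, 1.569, -0.08]
force: [0.4, 0.2, -1.0]
width: 0.478
```

```bash
python3 go.py .469 .0445 .108 -4.2
```

```text
t 20.18 pos [ 0.5947 -0.2003  0.0179] jaw ang -5.85 x [ 0. -0. -1.] F [ 0.4  0.2 -1. ] w 44.0 q [ 0.48  0.7  -0.36  1.74  0.33  0.77 -0.15]
shift [-0.0902  0.2307 -0.15  ]
turn -0.029
```

Emit:
move_arm(steps="-0.006 0 0 0 160; -0.02 0 0 0 160; -0.045 0.002 0 0 160; -0.07 0.014 -0.008 0 160; -0.09 0.036 -0.024 0 160; -0.09 0.065 -0.042 0 160; -0.09 0.095 -0.062 -0.01 160; -0.09 0.125 -0.082 -0.02 160; -0.09 0.155 -0.1 -0.029 160; -0.09 0.18 -0.117 -0.029 160")

```text
clock: 21.02
position: [0.4956, -0.0071, 0.1085]
ee_rot: [0.056, 1.569, -0.056]
force: [0.1, 0.4, -0.8]
width: 0.48
```

```bash
python3 go.py .469 .0445 .108 -4.2
```

```text
t 21.02 pos [ 0.4956 -0.0071  0.1085] jaw ang -4.09 x [ 0.001  0.    -1.   ] F [ 0.1  0.4 -0.8] w 44.1 q [ 0.27  0.41 -0.47  1.99  0.26  0.79 -0.42]
shift [ 0.0005  0.0496 -0.0302]
turn 0.002
```

Emit:
move_arm(steps="0 0.018 -0.011 0 160; 0 0.034 -0.021 0.001 160; 0 0.045 -0.028 0.002 160; 0 0.05 -0.03 0.002 160; 0 0.05 -0.03 0.002 160; 0 0.05 -0.03 0.002 160")

```text
clock: 21.52
position: [0.4708, 0.0423, 0.108]
ee_rot: [0.059, 1.569, -0.059]
force: [-1.2, 0.6, -1.2]
width: 0.479
```

```bash
python3 go.py .469 .0445 .0155 -4.2; python3 look.py b b4
```

```text
t 21.52 pos [0.4708 0.0423 0.108 ] jaw ang -4.3 x [ 0.001 -0.    -1.   ] F [-1.2  0.6 -1.2] w 44.1 q [ 0.18  0.38 -0.48  2.05  0.25  0.77 -0.53]
shift [ 0.0925  0.0021 -0.0021]
turn -0.002
b [295, 242, 50, 34, 1413] [319.4 260.2] [0.4713 0.0448 0.1239] from TCP (tool) [-0.0159  0.0026  0.0003]
```

View pics/b4.png

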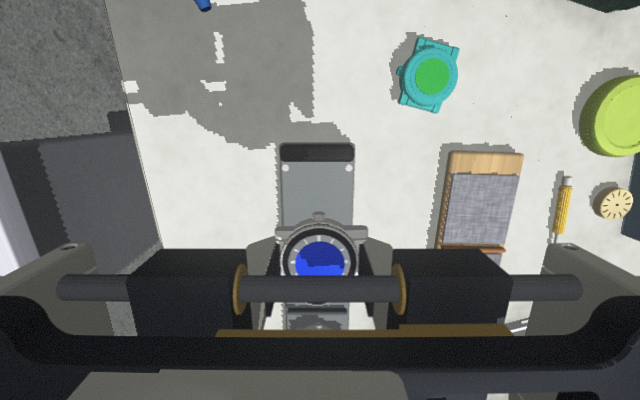

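Emit:
move_arm(steps="0.012 0.001 -0.001 0 160; 0.032 0.002 -0.0015 0 160; 0.052 0.002 -0.0015 0 160; 0.07 0.002 -0.0015 0 160; 0.082 0.002 -0.0015 0 160; 0.089 0.002 -0.0015 0 160; 0.0925 0.002 -0.0015 0 160; 0.0925 0.002 -0.0015 0 160; 0.0925 0.002 -0.0015 0 160")

```text
clock: 22.32
position: [0.4695, 0.0445, 0.0155]
ee_rot: [0.059, 1.569, -0.06]
force: [0.3, 0.2, 0.3]
width: 0.48
```

```bash
python3 go.py .469 .0445 .0155 -4.2
```

```text
t 22.32 pos [0.4695 0.0445 0.0155] jaw ang -4.34 x [ 0.001 -0.    -1.   ] F [0.3 0.2 0.3] w 44.2 q [ 0.09  0.53 -0.39  2.13  0.38  0.55 -0.66]
shift [ 0.     -0.0001 -0.0005]
turn -0.002
```

Now I release, rise to about 0.3 m and move to a vantage point.

Emit:
move_arm(steps="0.0005 0 0 0 160; 0.0005 0 0 0 110; 0.0005 0 0 0 70; 0.0005 0 0 0 70; 0.0005 0 0 0 70; -0.01 0 0 0 70; -0.03 0 0 0 70; -0.06 0 0 0 70; -0.09 0 0 0 70; -0.12 0 0 0 70")

```text
clock: 23.15
position: [0.4684, 0.0451, 0.1372]
ee_rot: [0.059, 1.571, -0.058]
force: [0.4, 0.0, -0.1]
width: 0.724
```

Emit:
move_arm(steps="-0.03 0 0 0 70; -0.06 -0.005 0.005 0 70; -0.09 -0.01 0.01 0 70; -0.115 -0.02 0.02 0 70; -0.135 -0.03 0.03 0 70; -0.15 -0.03 0.04 0 70; -0.15 -0.03 0.04 0 70; -0.15 -0.03 0.04 0 70")

```text
clock: 23.82
position: [0.5067, 0.0122, 0.2861]
ee_rot: [0.059, 1.569, -0.059]
force: [-0.3, 0.1, -0.4]
width: 0.723
```

```bash
python3 go.py
cat > chk.py <<'E'
from h import *
import sys
tag=sys.argv[1]
d=arm.get_image("wrist");im=d["img"];cv2.imwrite(f"pics/{tag}.png",im);np.save(tag+".npy",d,allow_pickle=True)
P=full(d);hsv=cv2.cvtColor(im,cv2.COLOR_BGR2HSV)
c=np.array([.461,-.07]);a=np.radians(-4.2);X=np.array([np.cos(a),np.sin(a)]);Y=np.array([-X[1],X[0]])
q=P[...,:2]-c;rx=q@X*1000;ry=q@Y*1000;z=P[...,2]*1000
for n,lo,hi in(("g",45,75),("r",0,8),("y",18,34),("b",108,128)):
    m=cv2.inRange(hsv,(lo,110,60),(hi,255,255)); m[(abs(rx)>35)|(abs(ry)>170)|(z>60)]=0
    k,l,s,cc=cv2.connectedComponentsWithStats(m)
    for i in range(1,k):
        if s[i,4]>60:print(n,s[i,4],cc[i].round(1),"rack x,y",np.median(rx[l==i]).round(1),np.median(ry[l==i]).round(1),"z",np.median(z[l==i]).round(1), "tilt", np.polyfit(rx[l==i],z[l==i],1)[0].round(3) )
m=(z>7)&(z<40)&(abs(ry)<172)
e=[]
for y in range(-140,165,10):
    w=m&(abs(ry-y)<5)&(abs(rx)<45)
    if w.sum()>20:e.append((y,*np.percentile(rx[w],[1,99])))
e=np.array(e);print("edges",np.c_[e,e[:,1:].mean(1)].round(1).tolist())
# rib/ends from height along rack front strip
for s0,s1 in((-31,-27),(27,31)):
    w=(rx>s0)&(rx<s1)&(abs(ry)<175)&(z<40)&(z>-5)
    o=np.argsort(ry[w]); yy=ry[w][o];zz=z[w][o]; 
    hi=yy[zz>15.5]; 
    if len(hi):
        g=np.split(hi,np.where(np.diff(hi)>4)[0]+1); print("high",[(len(t),round(float(t.min()),1),round(float(t.max()),1)) for t in g])
w=(abs(rx)<20)&(z>22)&(z<34)&(ry>140);  print("end block y", np.percentile(ry[w],[1,99]) if w.sum() else None)
w=(abs(rx)<20)&(z>22)&(z<34)&(ry<-145);  print("end block y-", np.percentile(ry[w],[1,99]) if w.sum() else None)
E
python3 chk.py c1
```

```text
t 23.82 pos [0.5067 0.0122 0.2861] jaw ang -4.3 x [ 0.001  0.    -1.   ] F [-0.3  0.1 -0.4] w 66.5 q [ 0.29  0.24 -0.51  1.73  0.13  1.2  -0.33]
r 216 [293.1 249.2] rack x,y -0.6 -37.0 z 30.5 tilt 0.006
y 256 [291.7 202.5] rack x,y -0.3 38.2 z 30.4 tilt 0.007
b 294 [290.8 150.1] rack x,y 0.5 115.0 z 30.5 tilt 0.003
edges [[-90.0, -31.8, 31.2, -0.3], [-80.0, -32.8, 31.3, -0.7], [-70.0, -32.8, 31.4, -0.7], [-60.0, -32.2, 31.4, -0.4], [-50.0, -31.9, 29.9, -1.0], [-40.0, -32.6, 29.9, -1.3], [-30.0, -32.5, 30.0, -1.2], [-20.0, -31.9, 30.1, -0.9], [-10.0, -31.5, 30.2, -0.6], [0.0, -32.8, 30.3, -1.3], [10.0, -32.2, 30.3, -1.0], [20.0, -31.6, 30.4, -0.6], [30.0, -32.1, 30.5, -0.8], [40.0, -32.4, 30.6, -0.9], [50.0, -31.7, 30.6, -0.5], [60.0, -31.1, 30.7, -0.2], [70.0, -32.7, 30.8, -1.0], [80.0, -31.9, 30.8, -0.5], [90.0, -31.4, 30.9, -0.2], [100.0, -32.5, 31.0, -0.8], [110.0, -32.1, 31.1, -0.5], [120.0, -31.5, 32.6, 0.5], [130.0, -32.4, 32.6, 0.1], [140.0, -31.8, 32.7, 0.4], [150.0, -31.4, 32.8, 0.7], [160.0, -29.5, 32.8, 1.7]]
high [(22, -163.6, -151.3), (6, -76.3, -73.0), (5, 0.3, 2.9), (5, 76.0, 78.6), (14, 154.3, 166.1)]
high [(20, -162.4, -151.2), (3, -75.2, -73.4), (1, -32.8, -32.8), (3, 0.1, 2.6), (3, 75.5, 78.4), (15, 112.8, 132.2), (24, 154.1, 165.9)]
end block y [154.12105213 299.21413267]
end block y- [-164.9414227  -151.25187467]
```

View pics/c1.png

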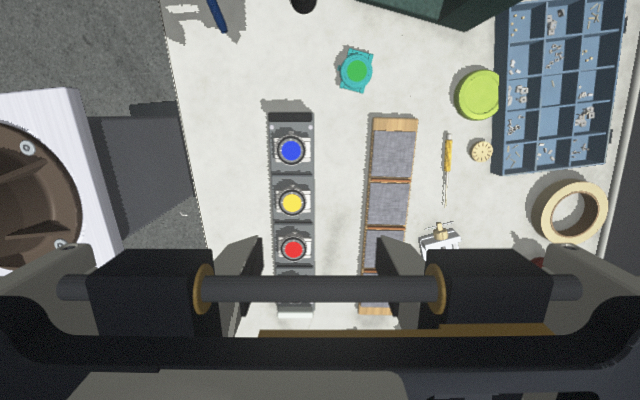

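Emit:
move_arm(steps="0 -0.03 0 0 70; 0 -0.06 0 0 70; 0 -0.09 0 0 70; 0 -0.115 0 0 70; 0 -0.13 0 0 70; 0 -0.13 0 0 70; 0 -0.13 0 0 70; 0 -0.13 0 0 70")

```text
clock: 24.53
position: [0.4963, -0.1162, 0.2847]
ee_rot: [0.058, 1.571, -0.057]
force: [-0.5, 0.0, 0.1]
width: 0.722
```

```bash
python3 chk.py c2 | grep -v edges
```

```text
g 227 [293.  218.6] rack x,y -0.7 -115.2 z 30.6 tilt -0.003
r 285 [291.7 166.7] rack x,y -0.4 -37.5 z 30.4 tilt -0.003
y 335 [290.4 111.1] rack x,y -0.6 38.4 z 30.4 tilt 0.004
b 389 [289.4  48.8] rack x,y 0.1 114.4 z 30.5 tilt 0.001
high [(19, -162.4, -151.0), (6, -75.4, -73.0), (7, -0.9, 1.9), (6, 74.8, 77.4), (1, 142.3, 142.3), (30, 152.9, 164.4)]
high [(9, -163.3, -153.1), (2, -75.6, -73.9), (5, -0.8, 1.9), (3, 23.9, 26.6), (4, 51.5, 55.5), (7, 74.7, 77.2), (8, 97.9, 107.3), (1, 128.5, 128.5), (31, 153.4, 165.5)]
end block y [152.90511014 165.64134632]
end block y- [-163.96921541 -151.26195719]
```

View pics/c2.png

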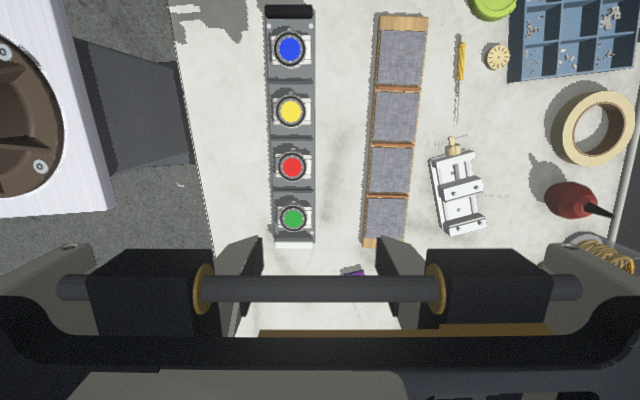

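All four watches lie flat, each within about 2 mm of its bay middle. The order from the white end is green, red, yellow, blue, and the bystanders are undisturbed. I'm handing it in.

```bash
python3 -c "
from cell import arm
print(arm.sign_off())"
```

```text
the job is handed in; nothing more can be done
None
```

I moved all four watches into the grey rack and handed the job in at about 25 s on the robot's clock. From the white end block, the order is green, red, yellow, blue. Each was gripped across the rack at 15 N, lifted level and set down dial up.

**Last checks:**
- **Position:** all four watches lie flat, with dial tilt under 0.01. Three are within about 1.5 mm of their bay middle, and green is about 2 mm off.
- **Forces:** the readings after each move stayed within about 3 N.
- **Bystanders:** I moved nothing near the tin, loupe, screwdriver or purple and turquoise look-alikes. I didn't take a final measurement of them.

**What disagreed:**
- **Watch direction:** the images show each watch's long side lying across the rack, not along the row as the text suggests. I still gripped across the rack, and the jaws closed on the 44 mm case.
- **Rack position:** estimates along the row from the ribs and the end blocks differed by 1–3 mm.

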